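# Clean the wedge face and hold the hardness probe on its mark

### The job

With the orange scraper block, sweep the four loose chips off the sloping face of the steel wedge into the blue tray it stands in (they are sharp: touch them with neither fingers nor probe), then stand the scraper back upright on the bench top, outside the tray. Next lift the hardness probe out of its dock and press its spring tip gently, never ramming it, on the face inside the blue ring, the probe square to the sloping face and the tip pushed in about half its travel (about 6 N). Finish while still holding the probe steadily there, and leave everything else on the bench where it is.

Things in the scene. Friction and masses are not known exactly. Their poses are not given: they have to be found in the camera images.
- face: The bright milled top face of the wedge, 135 mm (along the slope) x 110 mm, sloping 15 degrees. Origin: its centre, on the surface. x points uphill along the slope, y level across it, z straight out of the face.
- spot (a point): Centre of the blue ring drawn on the face (ring 21 mm dia., the line 2 mm wide); on the face at 8 mm downhill and 12 mm towards +y from the face's centre.
- wedge: Steel wedge block, fixed, 130 mm (x) x 110 mm (y); 32 mm high at its low edge (-x, roughly towards the robot), 67 mm at its high edge (+x). Origin: centre of its underside, on the tray's floor; z up.
- tray: Blue swarf tray, fixed, 260 mm (x) x 250 mm (y), walls 22 mm high and 4 mm thick, floor 4 mm. Origin: centre of its underside, on the bench (height 0). The wedge stands in it, with 50 mm or more of free floor before its low edge.
- chip1: A curled steel chip, 20 x 9 x 7.5 mm, 10 g, lying loose on the face between 54 mm downhill and 45 mm uphill of its centre and within 42 mm of its middle line, so one stroke of the scraper downhill clears them all. Origin: its centre.
- chip2: A curled steel chip, 20 x 9 x 7.5 mm, 10 g, lying loose on the face between 54 mm downhill and 45 mm uphill of its centre and within 42 mm of its middle line, so one stroke of the scraper downhill clears them all. Origin: its centre.
- chip3: A curled steel chip, 20 x 9 x 7.5 mm, 10 g, lying loose on the face between 54 mm downhill and 45 mm uphill of its centre and within 42 mm of its middle line, so one stroke of the scraper downhill clears them all. Origin: its centre.
- chip4: A curled steel chip, 20 x 9 x 7.5 mm, 10 g, lying loose on the face between 54 mm downhill and 45 mm uphill of its centre and within 42 mm of its middle line, so one stroke of the scraper downhill clears them all. Origin: its centre.
- scraper: Orange scraper block standing upright on the bench, 0.18 kg: rubber-soled foot 32 mm (x) x 120 mm (y) x 18 mm high, on it an upright grip rib 24 mm (x) x 90 mm (y) up to 62 mm above the underside. Origin: centre of the underside; z up. Pinch the rib across x, TCP about 44 mm above the underside.
- probe: Blue hardness probe, 0.25 kg, upright in its dock: flat-sided body 34 (x) x 30 (y) x 105 mm, below it a steel nose 18 mm dia., 35 mm long, then the 10 mm spring tip. Origin: centre of the body's lower end, on the dock's top; z along the body, away from the tip; free tip end 45 mm below the origin. Grip 75 mm above the origin (30 mm under its top); to draw it, lift straight up over 50 mm.
- tip (a point): End of the probe's brass spring tip (6 mm dia., rounded).
- plunger (a joint): How far the spring tip is pushed into the nose: 0 (free) to 0.010 m (at its stop). The spring starts at 2 N and adds 0.8 N per mm: 6 N at 5 mm, 10 N at the stop.
- dock: Grey charging dock, fixed, 58 mm high, 76 x 70 mm, with a black foot 110 x 92 x 8 mm; a 23 mm square well, 50 mm deep, takes the probe's nose. Origin: centre of its underside.
- refblock: Bystander: steel hardness reference disc, 64 mm dia., 15 mm high. Origin: centre of its underside.
- caliper: Bystander: digital caliper lying flat, 200 mm long, 12 mm high. Origin: centre of its underside.
- marker: Bystander: white marker pen with blue cap, 130 mm long, lying. Origin: centre of its underside.
- oilcan: Bystander: red oil can with brass spout, 72 mm dia., 158 mm high. Origin: centre of its underside.
- bush: Bystander: brass bush, 68 mm dia., 30 mm high. Origin: centre of its underside.
- vblock: Bystander: dark steel V-block, 70 x 60 mm, about 45 mm high. Origin: centre of its underside.
Things that resemble listed ones, but are neither listed nor needed, are in the scene too. Of the things like the scraper, leave any that is turquoise; of the rest the smaller one is meant. Several things have the shape of the probe; the one meant has the colours described above.

How it is judged:
By the outcome, as a careful person would: the job done as asked, in the order asked, and still so for the second after the job is handed in, while the arm keeps its last pose, push and grip.
It also fails if it takes over 61 s, if anything falls off the work surface, if the arm or the gripper's body presses on something with over 40 N, if the wrist force passes 120 N, or if a joint passes its speed limit or range.

### The arm

A 6-joint arm with a two-finger parallel gripper is mounted at the origin on the work surface. World frame = base frame: x ahead of the robot, y to its left, z up, the work surface at z = 0. Lengths are in m, angles in rad, forces in N, time in s.
With the tool pointing down it reaches from about 0.375 to 0.9 m from the base axis. Payload 3.1 kg.
Tool frame: the origin (TCP) lies between the finger pads, 19 mm behind the fingertips; this is the grasp point; z points along the fingers, y is the line along which they close (so a half turn about z gives the same grasp; the last joint's range is limited). The gripper opens to 87 mm and grips with 3 to 60 N. Pads are 19 mm wide; open, the fingers measure 117 mm over their backs; the gripper's body (75 mm by 190 mm) begins 51 mm behind the grasp point.
Start: joints at [0.974, 0.527, 1.433, -0, 1.181, -0.178], TCP at [0.254, 0.571, 0.241] pointing down, gripper open.
Joint ranges: [-3.08, 3.08], [-0.75, 2.2], [0.22, 2.44], [-1.43, 4.57], [0, 2.65], [-2.85, 2.85]. Speed limits (rad/s): [2.79, 2.79, 3.14, 3.14, 3.14, 3.14].

### API

Orientations are given as a unit quaternion [x, y, z, w].
In Python, from rig import get_obs, camera, hand_in gives the robot as it stands.
- The arm moves only by the shell command python3 -m pendant 'ROWS' [FORCE]. ROWS is JSON, a list that holds one entry, the list of rows, each a list of 7 numbers: the shift along the tool's x, y, z in m, then the turn, a rotation vector about the tool's x, y, z in degrees, then the opening, from 0 (shut) to 1 (fully open). In form: [[[x, y, z, ax, ay, az, fingers], ...]]. A call has exactly 5 rows; each row shifts and turns the commanded pose from where the row before left it, along the tool's axes as they then stand; what a row does not reach is not made up. A row lasts 1/8 s, in which the tool goes at most 62.5 mm and 10.7 degrees, less where a joint would pass 70% of its speed; a pose out of reach is approached as far as the arm can. A call with a gripper value outside its range is refused whole. The fingers move at their own pace and stop on an object; FORCE is the grip in N (left out, the last holds). Time passes only in rows, so rows that do not move let the fingers close, or fill a call up. It gives the time, the measured TCP pose, the force, the opening and the grip force at its end, in the units of the state.
- get_obs(): the state, without advancing time (a new reading comes with each control period).
- camera(name): name is "side" or "top" or "wrist"; returns a dict with "img" (480x640x3 uint8, red, green, blue), "intrinsics" (3x3 intrinsics, pixels), "k1" (the pictures are not rectified: a ray, as slopes to the right and down, at radius r is drawn at 1 + k1 r^2 times it, then the intrinsics apply), "R" (3x3) and "t" (3): a world point X has camera coordinates R X + t; the wrist camera has in their place "T_tool_cam" (4x4, takes a point from camera to tool coordinates, whose origin is the TCP and whose axes are the flange's). Camera axes: x right, y down, z forward; pixel columns grow to the right and rows downward; lengths in m; the calibration is good to about 2 mm. A picture is of the moment at which its call begins: read the wrist's pose just before it. There is no depth.
- hand_in(): hands the job in; it is judged then, once.
The state is a dict: "time": time; "q": joint angles; "joint_velocities": joint speeds; "joint_torque": joint torques, N m; "position": TCP position; "tool_rot": TCP orientation; "ft_force": force on the tool from outside, world axes, zero at the start; "moment": the same for the moment, N m; "grip_width": finger opening in m; "grip_force": force on a finger pad.
Only numpy, scipy, OpenCV 4.12 (cv2) and the standard library are available. Lean on these libraries where they do the work, as an engineer would, in place of code of your own. Each camera call takes 0.05 s, during which the arm holds its last target. There are 200 camera calls.

## Working session

There is one attempt and no reset: what is moved stays moved. The work goes in short steps, Python scripts to look and compute and a shell command to move; the robot and the scene stay as the last step left them, time stands still between calls to the robot, and variables do not carry over. Pictures are saved under pics/ and viewed, at most 10 in all, crops included, and the job is handed in when it is done.

```bash
mkdir -p pics; ls; python3 - <<'E'
from rig import get_obs,camera
import cv2,numpy as np,pickle
o=get_obs();print(o)
d={}
for n in("side","top","wrist"):
    c=camera(n);d[n]=c
    cv2.imwrite(f"pics/{n}0.png",c["img"][:,:,::-1])
    print(n,{k:np.round(v,4).tolist() for k,v in c.items() if k!="img"})
pickle.dump((o,d),open("s0.pkl","wb"))
E
```

```text
pics
{'time': 0.0, 'q': array([ 9.73519898e-01,  5.28464541e-01,  1.43387521e+00,  2.96141959e-05,
        1.18138662e+00, -1.78445548e-01]), 'joint_velocities': array([-0.00023928,  0.0016093 , -0.00059873, -0.0004158 ,  0.0003565 ,
       -0.00139588]), 'joint_torque': array([-2.43665090e-04, -4.40049970e+01, -1.76591367e+01,  6.32056966e-02,
        5.82878315e-02, -1.97151066e-04]), 'position': array([0.25373174, 0.57043987, 0.2402812 ]), 'tool_rot': array([ 2.07893542e-01,  9.78150876e-01, -9.82434820e-04, -4.16171529e-04]), 'ft_force': array([ 0.57807431, -0.84905074,  0.51242131]), 'moment': array([0.02960184, 0.00366472, 0.0399313 ]), 'grip_force': 0.0, 'grip_width': 0.08717006032976413}
side {'intrinsics': [[461.7653, 0.0, 317.7754], [0.0, 461.7653, 231.772], [0.0, 0.0, 1.0]], 'k1': -0.0971, 'R': [[0.791, -0.6118, 0.0056], [-0.3829, -0.5021, -0.7755], [0.4772, 0.6113, -0.6314]], 't': [-0.39, 0.2719, 0.8588]}
top {'intrinsics': [[540.1418, 0.0, 320.114], [0.0, 540.1418, 233.464], [0.0, 0.0, 1.0]], 'k1': -0.0334, 'R': [[0.0126, -0.9998, -0.0159], [-0.996, -0.0112, -0.0886], [0.0884, 0.0169, -0.9959]], 't': [0.0762, 0.5476, 1.3848]}
wrist {'intrinsics': [[354.1399, 0.0, 326.2404], [0.0, 354.1399, 240.6686], [0.0, 0.0, 1.0]], 'k1': 0.0171, 'T_tool_cam': [[-0.0, -0.956, -0.2934, 0.0814], [1.0, 0.0004, -0.0012, 0.0007], [0.0012, -0.2934, 0.956, -0.1415], [0.0, 0.0, 0.0, 1.0]]}
```

View pics/top0.png

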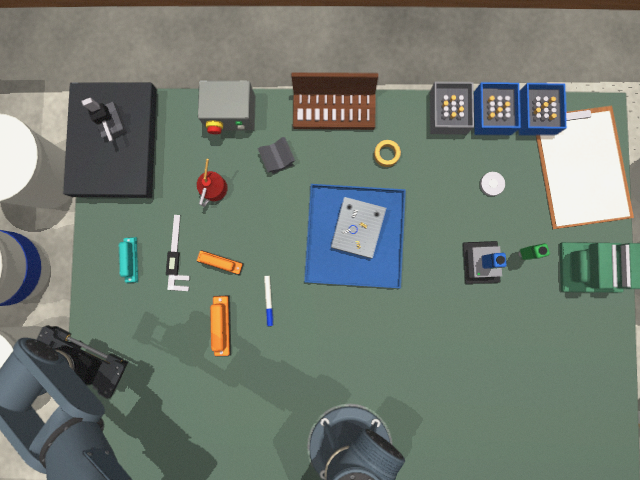

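View pics/side0.png

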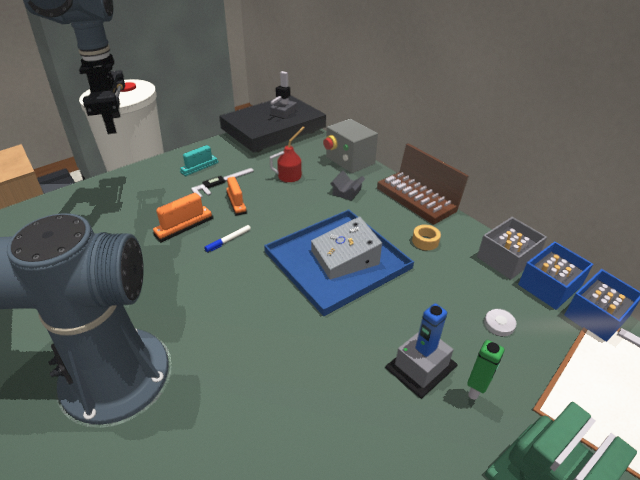

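The scraper could be the turquoise block (128,260), the large orange one (220,325) or the small orange one (220,262). The small orange one fits the description. The probe could be the blue one in the dock (495,260) or the green one (535,251), and the blue one fits. I'll check both choices in a close crop.

```bash
cat > h.py <<'E'
import numpy as np,cv2,pickle
from scipy.spatial.transform import Rotation as Rn
def pose(o):
    T=np.eye(4);T[:3,:3]=Rn.from_quat(o["tool_rot"]).as_matrix();T[:3,3]=o["position"];return T
def ext(c,o=None):
    if "R" in c: return np.array(c["R"]),np.array(c["t"])
    M=np.linalg.inv(pose(o)@np.array(c["T_tool_cam"]));return M[:3,:3],M[:3,3]
def ray(c,uv,o=None):
    R,t=ext(c,o)
    p=cv2.undistortPoints(np.array(uv,float).reshape(-1,1,2),np.array(c["intrinsics"]),np.array([c["k1"],0,0,0.])).reshape(-1,2)
    d=np.c_[p,np.ones(len(p))]@R
    return -R.T@t,d/np.linalg.norm(d,axis=1)[:,None]
def plane(c,uv,z,o=None):
    C,d=ray(c,uv,o);return C+d*((z-C[2])/d[:,2])[:,None]
def proj(c,X,o=None):
    R,t=ext(c,o)
    return cv2.projectPoints(np.array(X,float).reshape(-1,1,3),cv2.Rodrigues(R)[0],t,np.array(c["intrinsics"]),np.array([c["k1"],0,0,0.]))[0].reshape(-1,2)
def tri(rays):
    A=0;b=0
    for C,d in rays:
        P=np.eye(3)-np.outer(d,d);A=A+P;b=b+P@C
    X=np.linalg.solve(A,b);return X,[float(np.linalg.norm((np.eye(3)-np.outer(d,d))@(X-C))) for C,d in rays]
E
python3 - <<'E'
from h import *
o,d=pickle.load(open("s0.pkl","rb"))
def cr(n,x,y,w,h):
    return cv2.resize(d[n]["img"][y:y+h,x:x+w,::-1],(400,300),interpolation=cv2.INTER_CUBIC)
m=np.vstack([np.hstack([cr("top",290,180,133,100),cr("side",260,205,160,120)]),np.hstack([cr("top",185,230,80,60),cr("top",440,215,120,90)])])
cv2.imwrite("pics/crop1.png",m)
for z in(0.06,):
    print(plane(d["top"],[[220,262],[358,228],[490,260],[220,325]],z).round(3))
E
```

```text
[[ 0.468  0.336  0.06 ]
 [ 0.559 -0.014  0.06 ]
 [ 0.481 -0.348  0.06 ]
 [ 0.309  0.331  0.06 ]]
```

View pics/crop1.png

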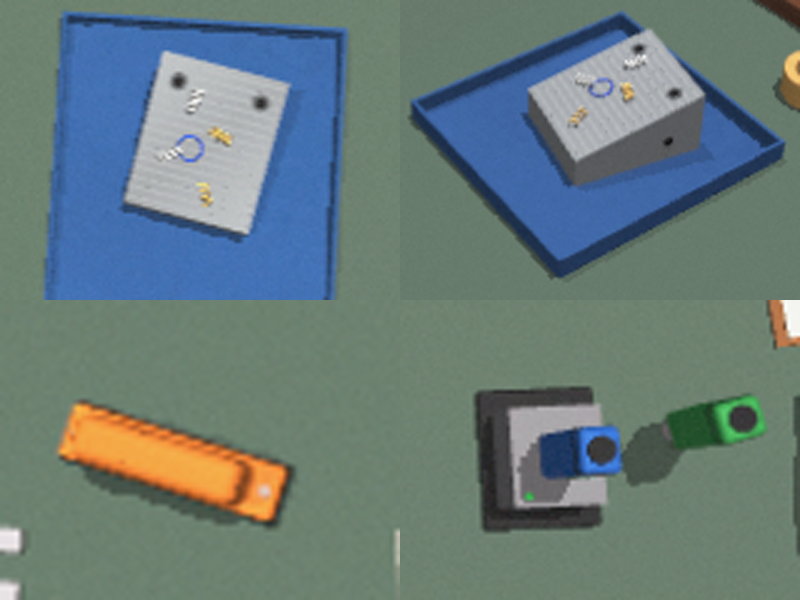

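The crop shows the small orange scraper and the blue docked probe, both as described. There are four chips on the face, and the blue ring is at about (353,229) in the top view. Next I'll triangulate the face corners, ring and probe top.

```bash
python3 - <<'E'
from h import *
o,d=pickle.load(open("s0.pkl","rb"))
t,s=d["top"],d["side"]
T=lambda p:(np.array(p)+.5)*(133/400,1/3)+(290,180)-.5
S=lambda p:(np.array(p)+.5)/2.5+(260,205)-.5
names=["hl","hr","lr","ll","ring"]
tp=[[163,52],[290,85],[247,235],[124,206],[190,148]];sp=[[650,30],[704,97],[573,160],[528,91],[600,87]]
X=[]
for n,a,b in zip(names,tp,sp):
    C,q=ray(t,T(a));C2,q2=ray(s,S(b));x,e=tri([(C,q[0]),(C2,q2[0])]);X.append(x);print(n,x.round(4),np.round(e,4))
X=np.array(X);hl,hr,lr,ll,r=X
print("len",[np.linalg.norm(v).round(4) for v in(hl-ll,hr-lr,hl-hr,ll-lr)],"c",X[:4].mean(0).round(4))
u=(hl+hr-ll-lr)[:2];v=(hl+ll-hr-lr)[:2]
print("yaw",np.degrees(np.arctan2(u[1],u[0])),np.degrees(np.arctan2(-v[0],v[1])))
# probe body top: blue mask blobs
for n,c,roi in(("top",t,(470,230,60,50)),("side",s,(400,295,60,70))):
    x,y,w,h=roi;hsv=cv2.cvtColor(c["img"][y:y+h,x:x+w],cv2.COLOR_RGB2HSV)
    m=cv2.inRange(hsv,(100,120,50),(125,255,255));k=cv2.inRange(c["img"][y:y+h,x:x+w],(0,0,0),(60,60,60))
    b=np.argwhere(m)[:,::-1]+[x,y];print(n,"blue bbox",b.min(0),b.max(0),len(b))
    nn,L,st,ce=cv2.connectedComponentsWithStats(k)
    for i in range(1,nn):
        if st[i,4]>25:print(" dark",st[i],ce[i]+[x,y])
# scraper orange
for n,c,roi in(("top",t,(185,240,70,45)),("side",s,(220,170,40,50))):
    x,y,w,h=roi;hsv=cv2.cvtColor(c["img"][y:y+h,x:x+w],cv2.COLOR_RGB2HSV)
    m=cv2.inRange(hsv,(5,150,100),(20,255,255));b=np.argwhere(m)[:,::-1]+[x,y]
    print(n,cv2.minAreaRect(b.astype(np.float32)))
E
```

```text
hl [ 0.7019 -0.1366  0.1804] [0.1815 0.1815]
hr [ 0.6688 -0.2253  0.174 ] [0.1669 0.1669]
lr [ 0.5602 -0.1893  0.1462] [0.167 0.167]
ll [ 0.5911 -0.1033  0.1529] [0.1821 0.1821]
ring [ 0.6293 -0.151   0.1625] [0.175 0.175]
len [np.float64(0.119), np.float64(0.1178), np.float64(0.0949), np.float64(0.0916)] c [ 0.6305 -0.1636  0.1634]
yaw -17.49855518020554 -20.133032615973665
top blue bbox [482 253] [506 267] 267
 dark [ 0 12 19  4 26] [480.73076923 242.5       ]
 dark [ 0 47 30  3 72] [484.875      278.16666667]
side blue bbox [416 303] [446 356] 761
 dark [31 11 11  9 77] [435.72727273 310.2987013 ]
 dark [20 30 11 16 79] [425.11392405 333.08860759]
 dark [49 65  8  5 29] [452.         362.48275862]
top ((219.35487365722656, 261.95355224609375), (44.38296127319336, 11.50528335571289), 17.744672775268555)
side ((234.98275756835938, 194.70689392089844), (36.21059036254883, 13.184369087219238), 68.19859313964844)
```

```bash
python3 - <<'E'
from h import *
o,d=pickle.load(open("s0.pkl","rb"))
t,s=d["top"],d["side"]
T=lambda p:(np.array(p)+.5)*(133/400,1/3)+(290,180)-.5
S=lambda p:(np.array(p)-(400,0)+.5)/2.5+(260,205)-.5
names=["hl","hr","lr","ll","ring"]
tp=[[163,52],[290,85],[247,235],[124,206],[190,148]];sp=[[650,30],[704,97],[573,160],[528,91],[600,87]]
X=[]
for n,a,b in zip(names,tp,sp):
    C,q=ray(t,T(a));C2,q2=ray(s,S(b));x,e=tri([(C,q[0]),(C2,q2[0])]);X.append(x);print(n,x.round(4),np.round(e,4))
X=np.array(X);hl,hr,lr,ll,r=X
print("len",[np.linalg.norm(v).round(4) for v in(hl-ll,hr-lr,hl-hr,ll-lr)],"c",X[:4].mean(0).round(4))
u=(hl+hr-ll-lr)[:2];v=(hl+ll-hr-lr)[:2]
print("yaw",np.degrees(np.arctan2(u[1],u[0])),np.degrees(np.arctan2(-v[0],v[1])))
C,q=ray(t,[499.8,260]);C2,q2=ray(s,[435.7,310.3])  # probe cap centre
print("cap top px ~ (crop 600,450)->",(np.array([600-400,450-300])*.3+(440,215)))
C,q=ray(t,[500,260]);print("probe cap",tri([(C,q[0]),(C2,q2[0])]))
sc=plane(t,[[219.4,262]],0.06);print("scr",sc)
C,q=ray(t,[219.35,261.95]);C2,q2=ray(s,[235,194.7]);print(tri([(C,q[0]),(C2,q2[0])]))
# scraper axis yaw from long edge direction, top
a=np.deg2rad(17.74);p=plane(t,[[219.35-15*np.cos(a),261.95-15*np.sin(a)],[219.35+15*np.cos(a),261.95+15*np.sin(a)]],.06);v=p[0]-p[1];print("y axis dir yaw",np.degrees(np.arctan2(v[1],v[0])))
# dock yaw: gray top corners in crop (508,407)-(602,404)
D=lambda p:(np.array(p)-(400,300))*.3+(440,215)
p=plane(t,[D([508,407]),D([602,404]),D([607,503]),D([512,508])],.058);print("dock top",p.round(4),p.mean(0))
E
```

```text
hl [0.6376 0.0218 0.0693] [0.0015 0.0015]
hr [ 0.6098 -0.0848  0.0699] [0.0006 0.0006]
lr [ 0.4839 -0.0514  0.0383] [0.0004 0.0004]
ll [0.5095 0.0528 0.0357] [0.0025 0.0025]
ring [ 0.5567 -0.0014  0.0532] [0.0002 0.0002]
len [np.float64(0.136), np.float64(0.1339), np.float64(0.1102), np.float64(0.1074)] c [ 0.5602 -0.0154  0.0533]
yaw -14.206907853016537 -14.215794500658097
cap top px ~ (crop 600,450)-> [500. 260.]
probe cap (array([ 0.47775787, -0.34183807,  0.1646681 ]), [0.0014778950039808874, 0.0014778950039809745])
scr [[0.46779128 0.3374057  0.06      ]]
(array([0.46892335, 0.34386888, 0.02898518]), [3.84191486925213e-05, 3.841914869266186e-05])
y axis dir yaw 73.17019013224026
dock top [[ 0.5133 -0.3048  0.058 ]
 [ 0.5164 -0.3765  0.058 ]
 [ 0.4412 -0.3792  0.058 ]
 [ 0.4366 -0.307   0.058 ]] [ 0.47687433 -0.34186761  0.058     ]
```

```bash
cat >> h.py <<'E'
def toolR(yaw,tilt=0):
    "tool y along a slope of that yaw and tilt (deg), tool z into it"
    c,s=np.cos(np.radians(yaw)),np.sin(np.radians(yaw));ct,st=np.cos(np.radians(tilt)),np.sin(np.radians(tilt))
    y=np.array([c*ct,s*ct,st]);x=np.array([-s,c,0]);return np.c_[x,y,np.cross(x,y)]
def plan(R1,p1,n,o=None,start=None):
    from rig import get_obs
    T=pose(o or get_obs()) if start is None else start
    R,p=T[:3,:3],T[:3,3];w=Rn.from_matrix(R.T@R1).as_rotvec()/n
    for i in range(n):
        dp=R.T@((p1-p)/(n-i)); r=np.r_[dp.round(4),np.degrees(w).round(2)];print(r.tolist())
        p=p+R@dp.round(4);R=R@Rn.from_rotvec(np.radians(np.degrees(w).round(2))).as_matrix()
E
python3 - <<'E'
from h import *
plan(toolR(-16.8),np.array([.468,.341,.20]),10)
E
```

```text
[-0.0289, -0.0123, 0.0041, -0.01, 0.01, 8.28]
[-0.0304, -0.008, 0.004, -0.01, 0.01, 8.28]
[-0.0312, -0.0035, 0.004, -0.01, 0.01, 8.28]
[-0.0314, 0.001, 0.004, -0.01, 0.01, 8.28]
[-0.0309, 0.0055, 0.0041, -0.01, 0.01, 8.28]
[-0.0298, 0.0099, 0.004, -0.01, 0.01, 8.28]
[-0.028, 0.0141, 0.004, -0.01, 0.01, 8.28]
[-0.0257, 0.018, 0.0041, -0.01, 0.01, 8.28]
[-0.0228, 0.0215, 0.004, -0.01, 0.01, 8.28]
[-0.0195, 0.0246, 0.0041, -0.01, 0.01, 8.28]
```

```bash
python3 -m pendant '[[[-0.029,-0.012,0.004,0,0,8.3,1],[-0.030,-0.008,0.004,0,0,8.3,1],[-0.031,-0.004,0.004,0,0,8.3,1],[-0.031,0.001,0.004,0,0,8.3,1],[-0.031,0.006,0.004,0,0,8.3,1]]]' && python3 -m pendant '[[[-0.030,0.010,0.004,0,0,8.3,1],[-0.028,0.014,0.004,0,0,8.3,1],[-0.026,0.018,0.004,0,0,8.3,1],[-0.023,0.022,0.004,0,0,8.3,1],[-0.020,0.025,0.004,0,0,8.3,1]]]'
python3 - <<'E'
from h import *
from rig import get_obs,camera
o=get_obs();print(o["position"],o["tool_rot"],o["ft_force"],o["joint_velocities"].round(2))
c=camera("wrist");pickle.dump((o,c),open("s1.pkl","wb"));cv2.imwrite("pics/w1.png",c["img"][:,:,::-1])
E
```

```text
time: 0.78
position: [0.3612, 0.4558, 0.2209]
tool_rot: [0.543, 0.84, -0.0, -0.0]
ft_force: [0.0, 0.2, 0.1]
grip_width: 0.0872
grip_force: 0.0
time: 1.4
position: [0.469, 0.3397, 0.2009]
tool_rot: [0.805, 0.593, -0.0, -0.0]
ft_force: [-0.0, 0.0, -0.0]
grip_width: 0.0874
grip_force: 0.0
[0.46896267 0.3397408  0.20085997] [ 8.05240204e-01  5.92948686e-01 -2.57566617e-04 -6.12465060e-05] [-0.02401578  0.00760796 -0.04774834] [-0.44  0.07 -0.03  0.   -0.04  0.72]
```

View pics/w1.png

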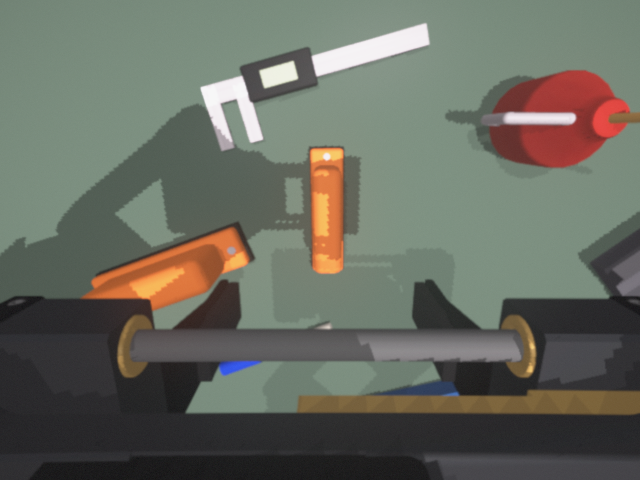

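The wrist view shows the scraper standing upright at (327,210), aligned with the tool, with a white dot on its foot at (326,156). The large orange block and the oil can are clear of the fingers.

```bash
python3 - <<'E'
from h import *
from rig import get_obs,camera
o0,d=pickle.load(open("s0.pkl","rb"));t,s=d["top"],d["side"]
o=get_obs();c=camera("wrist");print(o["position"],o["tool_rot"],o["joint_velocities"].round(2))
hsv=cv2.cvtColor(c["img"],cv2.COLOR_RGB2HSV);m=cv2.inRange(hsv,(5,120,90),(20,255,255));m[:,:265]=0;m[:,400:]=0;m[285:]=0
b=np.argwhere(m)[:,::-1].astype(np.float32);print(cv2.minAreaRect(b),b.min(0),b.max(0))
w=cv2.inRange(c["img"],(170,170,170),(255,255,255));w[:140]=0;w[172:]=0;w[:,:310]=0;w[:,345:]=0
dot=np.argwhere(w)[:,::-1].mean(0);print("dot",dot)
C,q=ray(t,[237.8,267.9]);C2,q2=ray(c,dot,o);X,e=tri([(C,q[0]),(C2,q2[0])]);print("dot3d",X,e)
T=pose(o)
R=lambda uv,z:((plane(c,uv,z,o)-T[:3,3])@T[:3,:3]).round(4)
y0,y1=b[:,1].min(),b[:,1].max()
print("foot far end/near end (tool)",R([[327,y0],[327,y1]],.018))
for yy in (180,200,220,240,260):
    xs=b[b[:,1]==yy][:,0];print(yy,xs.min(),xs.max(),R([[xs.min(),yy],[xs.max()+1,yy]],.062)[:,1])
cv2.imwrite("pics/w2.png",cv2.resize(c["img"][130:290,270:390,::-1],(450,600),interpolation=cv2.INTER_CUBIC))
E
```

```text
[0.47194887 0.33701003 0.2004194 ] [8.06928132e-01 5.90647819e-01 1.13635248e-05 1.46377197e-03] [ 0.04 -0.   -0.    0.03  0.01 -0.13]
((321.5, 208.0), (126.0, 33.0), 90.0) [305. 145.] [338. 271.]
dot [321.24390244 154.        ]
dot3d [ 0.46920154  0.37368281 -0.44134807] [0.0043888840526603735, 0.00438888405266021]
foot far end/near end (tool) [[ 0.0701  0.0002  0.1823]
 [-0.0494  0.0002  0.1825]]
180 306.0 338.0 [-0.0164  0.0095]
200 306.0 338.0 [-0.0167  0.0097]
220 307.0 338.0 [-0.0162  0.0098]
240 308.0 338.0 [-0.0156  0.01  ]
260 308.0 338.0 [-0.0159  0.0102]
```

View pics/w2.png

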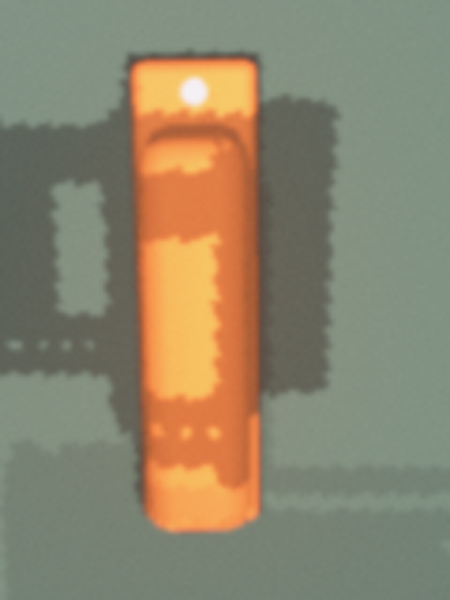

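The close-up shows the foot and the rib above it, with the scraper's centre about 10 mm along tool x and -3 mm along tool y. The far dot differs from the one in the top view, since there is one at each end. I'll descend partway and triangulate the height from two wrist positions.

```bash
python3 -m pendant '[[[0.005,-0.0015,0.030,0,0,0,1],[0.005,-0.0015,0.030,0,0,0,1],[0,0,0.02,0,0,0,1],[0,0,0,0,0,0,1],[0,0,0,0,0,0,1]]]' 5
python3 - <<'E'
from h import *
from rig import get_obs,camera
o0,d=pickle.load(open("s0.pkl","rb"))
o1,c1=pickle.load(open("s1.pkl","rb"))
o=get_obs();c=camera("wrist");print(o["position"],o["tool_rot"],o["joint_velocities"].round(2))
def dot(c):
    w=cv2.inRange(c["img"],(170,170,170),(255,255,255));hs=cv2.cvtColor(c["img"],cv2.COLOR_RGB2HSV)
    n,L,st,ce=cv2.connectedComponentsWithStats(w);i=[i for i in range(1,n) if 15<st[i,4]<400 and 280<ce[i][0]<360 and 60<ce[i][1]<260];print(st[i],ce[i]);return ce[i]
a=dot(c)
# first: second look values stored by pose 0.47194887,...
oo=dict(position=np.array([0.47194887,0.33701003,0.2004194]),tool_rot=np.array([8.06928132e-01,5.90647819e-01,1.13635248e-05,1.46377197e-03]))
C,q=ray(c,a[0],o);C2,q2=ray(c,[321.24,154.],oo)
X,e=tri([(C,q[0]),(C2,q2[0])]);T=pose(o);print(X,e,(X-T[:3,3])@T[:3,:3])
hsv=cv2.cvtColor(c["img"],cv2.COLOR_RGB2HSV);m=cv2.inRange(hsv,(5,120,90),(20,255,255));m[:,:265]=0;m[:,400:]=0
b=np.argwhere(m)[:,::-1].astype(np.float32);print(cv2.minAreaRect(b))
E
```

```text
time: 2.12
position: [0.4686, 0.3516, 0.1219]
tool_rot: [0.804, 0.595, 0.0, 0.0]
ft_force: [1.2, 1.8, -0.4]
grip_width: 0.0871
grip_force: 0.0
[0.46864363 0.35159243 0.12188701] [8.03562198e-01 5.95220600e-01 4.79873445e-04 1.62844386e-05] [-0.01 -0.01 -0.01 -0.   -0.    0.  ]
[[328 176   9  10  70]] [[332.05714286 180.38571429]]
[0.48632522 0.39736997 0.01435418] [1.5198632163104806e-06, 1.5198632162285916e-06] [0.04886251 0.00350914 0.10757171]
((349.5, 290.0), (242.0, 99.0), 90.0)
```

```bash
python3 -m pendant '[[[-0.003,0.003,0.026,0,0,0,1],[0,0,0.026,0,0,0,1],[0,0,0.026,0,0,0,1],[0,0,0,0,0,0,1],[0,0,0,0,0,0,0]]]' 40 && python3 -m pendant '[[[0,0,0,0,0,0,0],[0,0,0,0,0,0,0],[0,0,0,0,0,0,0],[0,0,0,0,0,0,0],[0,0,0,0,0,0,0]]]' 40
```

```text
time: 2.8
position: [0.4714, 0.3478, 0.0445]
tool_rot: [0.804, 0.595, 0.001, 0.0]
ft_force: [-0.0, 0.2, 0.3]
grip_width: 0.0825
grip_force: 0.0
time: 3.42
position: [0.4705, 0.3473, 0.0432]
tool_rot: [0.804, 0.595, -0.0, 0.0]
ft_force: [-0.5, 0.2, -0.2]
grip_width: 0.035
grip_force: 0.0
```

```bash
python3 -m pendant '[[[0,0,0,0,0,0,0],[0,0,0,0,0,0,0],[0,0,0,0,0,0,0],[0,0,-0.02,0,0,0,0],[0,0,-0.05,0,0,0,0]]]' 40 && python3 -m pendant '[[[0,0,-0.06,0,0,0,0],[0,0,-0.02,0,0,0,0],[0,0,0,0,0,0,0],[0,0,0,0,0,0,0],[0,0,0,0,0,0,0]]]'
python3 - <<'E'
from h import *
from rig import get_obs,camera
o0,d=pickle.load(open("s0.pkl","rb"));t=d["top"]
T=lambda p:(np.array(p)+.5)*(133/400,1/3)+(290,180)-.5
F=np.array([.5602,-.0154,.0535]);R=toolR(-14.2,15)
fx,fy,fz=R[:,1],R[:,0],-R[:,2]
for p in [[196,100],[220,136],[172,152],[205,194],[190,148],[163,52],[290,85],[247,235],[124,206]]:
    C,q=ray(t,T(p));q=q[0];X=C+q*((F-C)@fz)/(q@fz);print(p,((X-F)@fx).round(4),((X-F)@fy).round(4))
o=get_obs();print(o["position"],o["tool_rot"],o["grip_width"],o["grip_force"])
c=camera("side");cv2.imwrite("pics/s3.png",c["img"][:,:,::-1])
R1=R; 
for up,h in((.085,.12),):
    P=F+fx*up+fz*(.044+h);print("target",P);plan(R1,P,15,o)
E
```

```text
time: 4.05
position: [0.4683, 0.3462, 0.1113]
tool_rot: [0.804, 0.595, -0.004, -0.001]
ft_force: [0.8, 0.4, -1.1]
grip_width: 0.0235
grip_force: 40.0
time: 4.68
position: [0.4694, 0.3467, 0.1913]
tool_rot: [0.804, 0.595, -0.002, -0.0]
ft_force: [0.3, -1.3, -1.6]
grip_width: 0.0239
grip_force: 40.0
[196, 100] 0.0341 0.0184
[220, 136] 0.0095 -0.0092
[172, 152] -0.0144 0.0267
[205, 194] -0.0424 -0.0098
[190, 148] -0.0071 0.0128
[163, 52] 0.0665 0.0557
[290, 85] 0.0666 -0.0548
[247, 235] -0.0676 -0.0536
[124, 206] -0.0706 0.0546
[0.46938858 0.34674206 0.19128445] [ 8.03859793e-01  5.94815295e-01 -2.00807551e-03 -4.06661329e-04] 0.023859093244727722 39.98478391149547
target [ 0.59864565 -0.02512825  0.23391145]
[-0.0212, 0.0155, -0.0028, -1.01, 0.03, -0.18]
[-0.0212, 0.0155, -0.0026, -1.01, 0.03, -0.18]
[-0.0213, 0.0154, -0.0023, -1.01, 0.03, -0.18]
[-0.0213, 0.0154, -0.002, -1.01, 0.03, -0.18]
[-0.0214, 0.0154, -0.0018, -1.01, 0.03, -0.18]
[-0.0214, 0.0153, -0.0015, -1.01, 0.03, -0.18]
[-0.0215, 0.0153, -0.0013, -1.01, 0.03, -0.18]
[-0.0215, 0.0152, -0.001, -1.01, 0.03, -0.18]
[-0.0216, 0.0152, -0.0008, -1.01, 0.03, -0.18]
[-0.0216, 0.0151, -0.0005, -1.01, 0.03, -0.18]
[-0.0217, 0.0151, -0.0002, -1.01, 0.03, -0.18]
[-0.0217, 0.015, 0.0, -1.01, 0.03, -0.18]
[-0.0218, 0.015, 0.0003, -1.01, 0.03, -0.18]
[-0.0218, 0.0149, 0.0005, -1.01, 0.03, -0.18]
[-0.0219, 0.0148, 0.0007, -1.01, 0.03, -0.18]
```

View pics/s3.png

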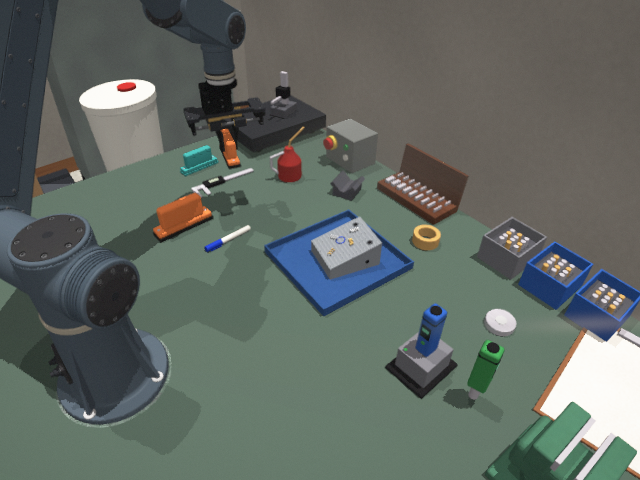

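The side view shows the scraper held level in the gripper at (230,148), with the other things undisturbed. Next I'll move over the uphill edge of the face, tilting 15°.

```bash
python3 -m pendant '[[[-0.032,0.023,-0.004,-1.5,0,-0.3,0],[-0.032,0.023,-0.004,-1.5,0,-0.3,0],[-0.032,0.023,-0.003,-1.5,0,-0.3,0],[-0.032,0.023,-0.003,-1.5,0,-0.3,0],[-0.032,0.023,-0.002,-1.5,0,-0.3,0]]]' && python3 -m pendant '[[[-0.032,0.023,-0.002,-1.5,0,-0.3,0],[-0.032,0.023,0,-1.5,0,-0.3,0],[-0.033,0.022,0,-1.5,0,-0.3,0],[-0.033,0.022,0,-1.5,0,-0.3,0],[-0.033,0.022,0.001,-1.5,0,-0.3,0]]]' && python3 -m pendant '[[[0,0,0,0,0,0,0],[0,0,0,0,0,0,0],[0,0,0,0,0,0,0],[0,0,0,0,0,0,0],[0,0,0,0,0,0,0]]]'
cat > ff.py <<'E'
from h import *
from rig import get_obs
F=np.array([.5602,-.0154,.0535]);R=toolR(-14.2,15);fx,fy,fz=R[:,1],R[:,0],-R[:,2]
if __name__=="__main__":
    o=get_obs();T=pose(o);v=T[:3,3]-F
    print("face xyz(mm)",np.round([1e3*v@fx,1e3*v@fy,1e3*v@fz],2),"rot err deg (tool)",np.degrees(Rn.from_matrix(T[:3,:3].T@R).as_rotvec()).round(2))
    f=o["ft_force"];print("F face",np.round([f@fx,f@fy,f@fz],2),"grip",o["grip_width"].round(4),"vel",np.abs(o["joint_velocities"]).max().round(3),"q6",o["q"].round(2))
E
python3 ff.py
```

```text
time: 5.35
position: [0.5347, 0.1604, 0.2144]
tool_rot: [0.794, 0.604, 0.038, 0.052]
ft_force: [-0.3, 0.6, -2.0]
grip_width: 0.0236
grip_force: 40.0
time: 5.98
position: [0.5989, -0.0253, 0.2361]
tool_rot: [0.781, 0.611, 0.077, 0.104]
ft_force: [-0.1, 0.1, -1.6]
grip_width: 0.0235
grip_force: 40.0
time: 6.6
position: [0.5991, -0.0235, 0.2372]
tool_rot: [0.781, 0.611, 0.078, 0.105]
ft_force: [-0.5, -0.1, -1.0]
grip_width: 0.0235
grip_force: 40.0
face xyz(mm) [ 85.85   1.73 167.13] rot err deg (tool) [-0.02  0.32  0.32]Traceback (most recent call last):
  File "ff.py", line 7, in <module>
    f=o["ft_force"];print("F face",np.round([f@fx,f@fy,f@fz],2),"grip",o["grip_width"].round(4),"vel",np.abs(o["joint_velocities"]).max().round(3),"q6",o["q"].round(2))
                                                                       ^^^^^^^^^^^^^^^^^^^^^
AttributeError: 'float' object has no attribute 'round'
```

```bash
sed -i 's/o\["grip_width"\].round(4)/round(o["grip_width"],4)/' ff.py
python3 -m pendant '[[[-0.001,-0.005,0.027,0,0.3,0.3,0],[-0.001,-0.005,0.030,0,0,0,0],[0,0,0.030,0,0,0,0],[0,0,0.025,0,0,0,0],[0,0,0,0,0,0,0]]]' && python3 ff.py && python3 -m pendant '[[[0,0,0.004,0,0,0,0],[0,0,0.002,0,0,0,0],[0,0,0.001,0,0,0,0],[0,0,0,0,0,0,0],[0,0,0,0,0,0,0]]]' && python3 ff.py
python3 - <<'E'
from rig import camera
import cv2,numpy as np
a=camera("side")["img"][190:310,250:410,::-1];b=camera("top")["img"][170:290,290:450,::-1]
cv2.imwrite("pics/c4.png",np.hstack([cv2.resize(x,(400,300),interpolation=cv2.INTER_CUBIC) for x in(a,b)]))
E
```

```text
time: 7.22
position: [0.6165, -0.0307, 0.1245]
tool_rot: [0.783, 0.609, 0.079, 0.102]
ft_force: [0.0, 0.2, -2.6]
grip_width: 0.0239
grip_force: 40.0
face xyz(mm) [74.69 -1.02 53.53] rot err deg (tool) [-0.24  0.04 -0.02]
F face [-0.7   0.23 -2.47] grip 0.0239 vel 0.046 q6 [-0.23  0.61  1.74 -0.01  0.54  0.03]
time: 7.85
position: [0.6192, -0.0315, 0.12]
tool_rot: [0.783, 0.609, 0.08, 0.103]
ft_force: [-0.3, -0.3, -1.1]
grip_width: 0.0235
grip_force: 40.0
face xyz(mm) [76.25 -1.15 48.37] rot err deg (tool) [ 0.02  0.03 -0.04]
F face [-0.53 -0.33 -1.03] grip 0.0235 vel 0.004 q6 [-0.23  0.62  1.74 -0.01  0.52  0.03]
```

View pics/c4.png

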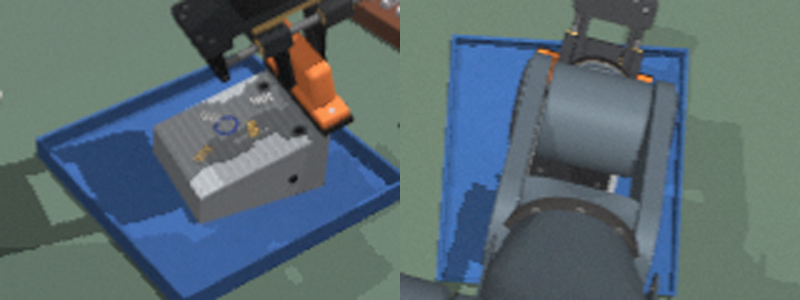

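The scraper sits at the high edge, uphill of all four chips, with its foot just over the face. Next I'll touch down in small steps.

```bash
python3 -m pendant '[[[0,0,0.002,0,0,0,0],[0,0,0.001,0,0,0,0],[0,0,0,0,0,0,0],[0,0,0,0,0,0,0],[0,0,0,0,0,0,0]]]' >/dev/null && python3 ff.py && python3 -m pendant '[[[0,0,0.001,0,0,0,0],[0,0,0,0,0,0,0],[0,0,0.001,0,0,0,0],[0,0,0,0,0,0,0],[0,0,0,0,0,0,0]]]' >/dev/null&& python3 ff.py
```

```text
face xyz(mm) [76.14 -1.15 45.12] rot err deg (tool) [-0.    0.03 -0.04]
F face [-0.72  0.26 -1.12] grip 0.0234 vel 0.002 q6 [-0.23  0.62  1.74 -0.01  0.52  0.03]
face xyz(mm) [76.11 -1.15 43.1 ] rot err deg (tool) [-0.01  0.03 -0.04]
F face [-0.69 -0.11 -0.72] grip 0.0238 vel 0.001 q6 [-0.23  0.62  1.74 -0.01  0.52  0.03]
```

```bash
python3 -m pendant '[[[0,0,0.001,0,0,0,0],[0,0,0,0,0,0,0],[0,0,0,0,0,0,0],[0,0,0,0,0,0,0],[0,0,0,0,0,0,0]]]' >/dev/null && python3 ff.py && python3 -m pendant '[[[0,0,0.001,0,0,0,0],[0,0,0,0,0,0,0],[0,0,0,0,0,0,0],[0,0,0,0,0,0,0],[0,0,0,0,0,0,0]]]' >/dev/null&& python3 ff.py
```

```text
face xyz(mm) [76.22 -1.12 42.26] rot err deg (tool) [ 0.01  0.03 -0.03]
F face [-1.72  0.36  1.34] grip 0.023 vel 0.002 q6 [-0.23  0.63  1.74 -0.01  0.51  0.03]
face xyz(mm) [76.25 -1.12 42.23] rot err deg (tool) [ 0.02  0.04 -0.03]
F face [-1.   -0.71  9.04] grip 0.0236 vel 0.002 q6 [-0.23  0.63  1.74 -0.01  0.51  0.03]
```

```bash
python3 -m pendant '[[[0,0,-0.0005,0,0,0,0],[0,-0.006,0,0,0,0,0],[0,-0.010,0,0,0,0,0],[0,-0.010,0,0,0,0,0],[0,-0.010,0,0,0,0,0]]]' >/dev/null && python3 ff.py && python3 -m pendant '[[[0,-0.010,0,0,0,0,0],[0,-0.010,0,0,0,0,0],[0,-0.010,0,0,0,0,0],[0,-0.010,0,0,0,0,0],[0,0,0,0,0,0,0]]]' >/dev/null&& python3 ff.py
```

```text
face xyz(mm) [42.98 -1.11 42.35] rot err deg (tool) [ 0.43  0.02 -0.04]
F face [3.23 0.45 5.14] grip 0.0235 vel 0.201 q6 [-0.23  0.61  1.83 -0.01  0.43  0.03]
face xyz(mm) [ 1.4  -1.   42.27] rot err deg (tool) [ 0.24  0.02 -0.03]
F face [ 2.15 -0.39  7.42] grip 0.0236 vel 0.016 q6 [-0.22  0.6   1.93 -0.02  0.34  0.04]
```

```bash
python3 -m pendant '[[[0,-0.009,0,0,0,0,0],[0,-0.009,0,0,0,0,0],[0,-0.009,0,0,0,0,0],[0,-0.009,0,0,0,0,0],[0,0,0,0,0,0,0]]]' >/dev/null && python3 ff.py && python3 -m pendant '[[[0,-0.009,0,0,0,0,0],[0,-0.009,0,0,0,0,0],[0,-0.009,0,0,0,0,0],[0,-0.009,0,0,0,0,0],[0,0,0,0,0,0,0]]]' >/dev/null&& python3 ff.py
```

```text
face xyz(mm) [-33.9   -0.98  42.29] rot err deg (tool) [ 0.33  0.02 -0.03]
F face [2.87 0.19 7.91] grip 0.0239 vel 0.014 q6 [-0.22  0.6   2.02 -0.03  0.26  0.05]
face xyz(mm) [-70.83  -0.96  42.11] rot err deg (tool) [ 0.22  0.02 -0.03]
F face [ 1.92 -0.24  8.64] grip 0.0237 vel 0.014 q6 [-0.22  0.61  2.1  -0.05  0.16  0.07]
```

```bash
python3 -m pendant '[[[0,0,-0.010,0,0,0,0],[0,0.01,-0.03,0,0,0,0],[0,0.02,-0.04,0,0,0,0],[0,0.02,-0.04,0,0,0,0],[0,0,0,0,0,0,0]]]' >/dev/null && python3 ff.py
python3 - <<'E'
from rig import camera
import cv2,numpy as np
a=camera("side")["img"][190:310,250:410,::-1];b=camera("wrist")["img"][:,:,::-1]
cv2.imwrite("pics/c5.png",np.hstack([cv2.resize(x,(400,300),interpolation=cv2.INTER_CUBIC) for x in(a,b)]))
from h import *
plan(toolR(-16.9),np.array([.471,.347,.16]),15)
E
```

```text
face xyz(mm) [-19.13  -0.84 164.25] rot err deg (tool) [ 0.42  0.01 -0.03]
F face [-0.76 -0.65 -2.19] grip 0.024 vel 0.076 q6 [-0.22  0.34  1.96 -0.01  0.58  0.04]
[0.022, -0.0079, 0.0009, 0.99, -0.02, 0.18]
[0.022, -0.0079, 0.001, 0.99, -0.02, 0.18]
[0.022, -0.008, 0.0012, 0.99, -0.02, 0.18]
[0.022, -0.008, 0.0013, 0.99, -0.02, 0.18]
[0.0219, -0.0081, 0.0014, 0.99, -0.02, 0.18]
[0.0219, -0.0081, 0.0015, 0.99, -0.02, 0.18]
[0.0219, -0.0082, 0.0017, 0.99, -0.02, 0.18]
[0.0218, -0.0082, 0.0018, 0.99, -0.02, 0.18]
[0.0218, -0.0082, 0.0019, 0.99, -0.02, 0.18]
[0.0218, -0.0083, 0.0021, 0.99, -0.02, 0.18]
[0.0218, -0.0083, 0.0022, 0.99, -0.02, 0.18]
[0.0218, -0.0084, 0.0024, 0.99, -0.02, 0.18]
[0.0217, -0.0084, 0.0025, 0.99, -0.02, 0.18]
[0.0217, -0.0084, 0.0026, 0.99, -0.02, 0.18]
[0.0217, -0.0084, 0.0028, 0.99, -0.02, 0.18]
```

View pics/c5.png

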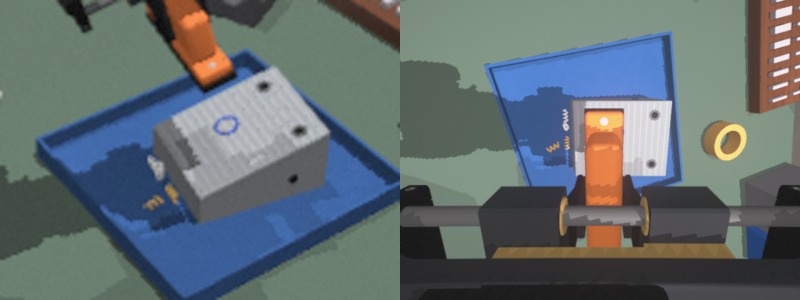

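All four chips lie on the tray floor before the low edge, at side-crop (155,165), (152,203) and (172,195), and the face is clear. I'll take the scraper back to where it stood.

```bash
python3 -m pendant '[[[0.033,-0.012,0.001,1.5,0,0.3,0],[0.033,-0.012,0.001,1.5,0,0.3,0],[0.033,-0.012,0.002,1.5,0,0.3,0],[0.033,-0.012,0.002,1.5,0,0.3,0],[0.033,-0.012,0.003,1.5,0,0.3,0]]]' >/dev/null && python3 -m pendant '[[[0.033,-0.012,0.003,1.5,0,0.3,0],[0.033,-0.012,0.003,1.5,0,0.3,0],[0.033,-0.013,0.004,1.5,0,0.3,0],[0.033,-0.013,0.004,1.5,0,0.3,0],[0.033,-0.013,0.004,1.5,0,0.3,0]]]' && python3 -m pendant '[[[0,0,0.03,0,0,0,0],[0,0,0.03,0,0,0,0],[0,0,0.02,0,0,0,0],[0,0,0,0,0,0,0],[0,0,0,0,0,0,0]]]' && python3 - <<'E'
from h import *
plan(toolR(-16.9),np.array([.471,.347,.050]),5)
E
```

```text
time: 14.92
position: [0.471, 0.349, 0.1579]
tool_rot: [0.805, 0.593, -0.001, -0.003]
ft_force: [-0.1, -0.2, -1.2]
grip_width: 0.0239
grip_force: 40.0
time: 15.55
position: [0.473, 0.3491, 0.0804]
tool_rot: [0.805, 0.593, 0.001, -0.002]
ft_force: [0.7, -0.0, -1.0]
grip_width: 0.024
grip_force: 40.0
[-0.0005, -0.0002, 0.0061, -0.02, -0.06, -0.06]
[-0.0005, -0.0003, 0.0061, -0.02, -0.06, -0.06]
[-0.0006, -0.0003, 0.0061, -0.02, -0.06, -0.06]
[-0.0005, -0.0002, 0.006, -0.02, -0.06, -0.06]
[-0.0005, -0.0003, 0.0061, -0.02, -0.06, -0.06]
```

```bash
python3 -m pendant '[[[0,0,0.015,0,0,0,0],[0,0,0.014,0,-0.3,0,0],[0,0,0.004,0,0,0,0],[0,0,0.002,0,0,0,0],[0,0,0,0,0,0,0]]]' && python3 -m pendant '[[[0,0,0.001,0,0,0,0],[0,0,0.001,0,0,0,0],[0,0,0,0,0,0,0],[0,0,0,0,0,0,0],[0,0,0,0,0,0,0]]]'
```

```text
time: 16.18
position: [0.4738, 0.3496, 0.0461]
tool_rot: [0.805, 0.593, 0.0, -0.0]
ft_force: [0.2, -0.4, -2.1]
grip_width: 0.0234
grip_force: 40.0
time: 16.8
position: [0.4737, 0.3496, 0.0442]
tool_rot: [0.805, 0.593, 0.0, -0.0]
ft_force: [0.8, 0.3, -1.9]
grip_width: 0.0233
grip_force: 40.0
```

```bash
python3 -m pendant '[[[0,0,0.001,0,0,0,0],[0,0,0,0,0,0,0],[0,0,0.0005,0,0,0,0],[0,0,0,0,0,0,0],[0,0,0,0,0,0,0]]]'
```

```text
time: 17.42
position: [0.4738, 0.3497, 0.0432]
tool_rot: [0.805, 0.593, 0.001, -0.0]
ft_force: [-0.7, -0.7, 5.8]
grip_width: 0.0243
grip_force: 40.1
```

```bash
python3 -m pendant '[[[0,0,0,0,0,0,0.7],[0,0,0,0,0,0,0.7],[0,0,0,0,0,0,0.7],[0,0,0,0,0,0,1],[0,0,-0.02,0,0,0,1]]]' && python3 -m pendant '[[[0,0,-0.05,0,0,0,1],[0,0,-0.06,0,0,0,1],[0,0,-0.06,0,0,0,1],[0,0,-0.03,0,0,0,1],[0,0,0,0,0,0,1]]]'
python3 - <<'E'
from h import *
plan(toolR(2),np.array([.478,-.342,.28]),15)
E
```

```text
time: 18.05
position: [0.4726, 0.349, 0.0614]
tool_rot: [0.805, 0.593, -0.001, -0.001]
ft_force: [0.5, -0.1, 0.4]
grip_width: 0.0656
grip_force: 0.0
time: 18.68
position: [0.4751, 0.3501, 0.2656]
tool_rot: [0.805, 0.593, 0.004, 0.0]
ft_force: [0.1, -0.6, 0.1]
grip_width: 0.087
grip_force: 0.0
[-0.044, 0.0138, -0.0012, 0.02, -0.02, -1.28]
[-0.0443, 0.0129, -0.0011, 0.02, -0.02, -1.28]
[-0.0446, 0.0119, -0.0011, 0.02, -0.02, -1.28]
[-0.0448, 0.0108, -0.0011, 0.02, -0.02, -1.28]
[-0.0451, 0.0098, -0.0011, 0.02, -0.02, -1.28]
[-0.0453, 0.0088, -0.0011, 0.02, -0.02, -1.28]
[-0.0455, 0.0078, -0.0011, 0.02, -0.02, -1.28]
[-0.0456, 0.0068, -0.0011, 0.02, -0.02, -1.28]
[-0.0458, 0.0058, -0.0011, 0.02, -0.02, -1.28]
[-0.0459, 0.0048, -0.001, 0.02, -0.02, -1.28]
[-0.046, 0.0037, -0.001, 0.02, -0.02, -1.28]
[-0.046, 0.0027, -0.001, 0.02, -0.02, -1.28]
[-0.0461, 0.0017, -0.001, 0.02, -0.02, -1.28]
[-0.0462, 0.0007, -0.001, 0.02, -0.02, -1.28]
[-0.0461, -0.0003, -0.001, 0.02, -0.02, -1.28]
```

```bash
python3 -m pendant '[[[-0.044,0.014,-0.001,0,0,-1.3,1],[-0.044,0.013,-0.001,0,0,-1.3,1],[-0.045,0.012,-0.001,0,0,-1.3,1],[-0.045,0.011,-0.001,0,0,-1.3,1],[-0.045,0.010,-0.001,0,0,-1.3,1]]]' >/dev/null&& python3 -m pendant '[[[-0.045,0.009,-0.001,0,0,-1.3,1],[-0.046,0.008,-0.001,0,0,-1.3,1],[-0.046,0.007,-0.001,0,0,-1.3,1],[-0.046,0.006,-0.001,0,0,-1.3,1],[-0.046,0.005,-0.001,0,0,-1.3,1]]]' >/dev/null && python3 -m pendant '[[[-0.046,0.004,-0.001,0,0,-1.3,1],[-0.046,0.003,-0.001,0,0,-1.3,1],[-0.046,0.002,-0.001,0,0,-1.3,1],[-0.045,0.001,-0.001,0,0,-1.3,1],[-0.020,0,0,0,0,-1.3,1]]]' && python3 -m pendant '[[[0,0,0,0,0,0,1],[0,0,0,0,0,0,1],[0,0,0,0,0,0,1],[0,0,0,0,0,0,1],[0,0,0,0,0,0,1]]]' 
python3 - <<'E'
from h import *
from rig import get_obs,camera
o=get_obs();c=camera("wrist");t=camera("top");s=camera("side");pickle.dump((o,c,t,s),open("s6.pkl","wb"));print(o["position"],o["tool_rot"],np.abs(o["joint_velocities"]).max())
a=np.hstack([cv2.resize(c["img"],(400,300)),cv2.resize(t["img"][180:360,110:350],(400,300))])
b=np.hstack([cv2.resize(c["img"][100:300,190:457],(400,300)),cv2.resize(s["img"][200:320,250:410],(400,300))])
cv2.imwrite("pics/c6.png",np.vstack([a,b])[:,:,::-1])
E
```

```text
time: 20.55
position: [0.4801, -0.3189, 0.2734]
tool_rot: [0.693, 0.721, 0.0, -0.002]
ft_force: [0.6, 0.4, -0.2]
grip_width: 0.0871
grip_force: 0.0
time: 21.18
position: [0.4811, -0.3163, 0.276]
tool_rot: [0.693, 0.721, 0.0, -0.0]
ft_force: [-0.6, -0.2, 0.1]
grip_width: 0.0868
grip_force: 0.0
[ 0.48114461 -0.3162522   0.27602511] [ 6.92549834e-01  7.21369842e-01  4.50386902e-04 -2.74946148e-04] 0.0064021289195560546
```

View pics/c6.png

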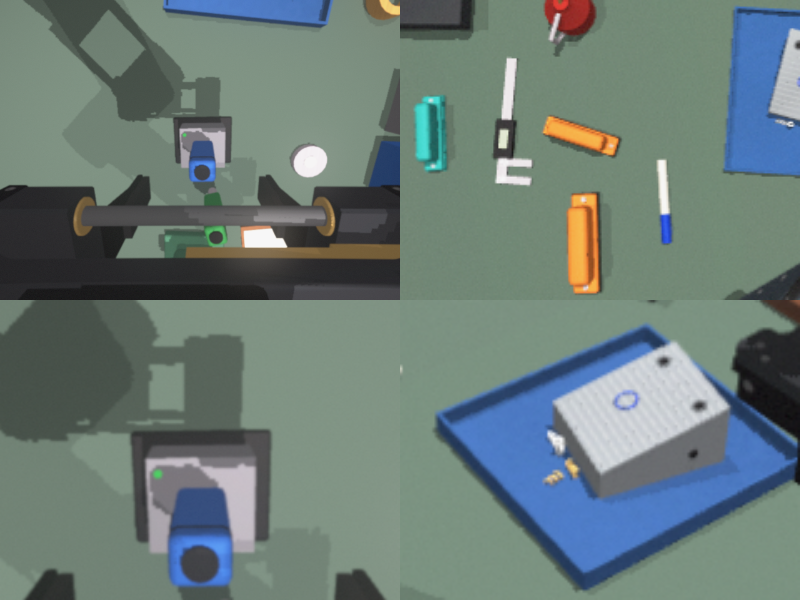

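The scraper stands upright on the bench where it was, the chips are all in the tray and the ring is clear. The probe cap is at wrist (323,275), aligned with the tool. I'll triangulate it now.

```bash
python3 - <<'E'
from h import *
o,c,t,s=pickle.load(open("s6.pkl","rb"));o0,d=pickle.load(open("s0.pkl","rb"));T=pose(o)
k=cv2.inRange(c["img"],(0,0,0),(60,60,60))[255:300,300:350]
n,L,st,ce=cv2.connectedComponentsWithStats(k);i=1+np.argmax(st[1:,4]);w=ce[i]+[300,255];print("cap wrist",w,st[i])
k=cv2.inRange(d["top"]["img"],(0,0,0),(75,75,75))[250:272,490:512]
n,L,st,ce=cv2.connectedComponentsWithStats(k);i=1+np.argmax(st[1:,4]);tp=ce[i]+[490,250];print("cap top",tp,st[i])
r=[]
for cc,uv,oo in((c,w,o),(d["top"],tp,None),(d["side"],[435.73,310.3],None)):
    C,q=ray(cc,uv,oo);r.append((C,q[0]))
X,e=tri(r);print("cap",X,e,"tool",(X-T[:3,3])@T[:3,:3])
X,e=tri(r[:1]+r[2:]);print("cap w+s",X,e)
P=plane(c,[w],.163,o)[0];print("cap @.163",P,(P-T[:3,3])@T[:3,:3])
# blue cap edges near cap row, and body
hsv=cv2.cvtColor(c["img"],cv2.COLOR_RGB2HSV);m=cv2.inRange(hsv,(100,120,60),(125,255,255))
for y in(235,245,255,265,275,285):
    x=np.flatnonzero(m[y,290:360])+290
    if len(x):print(y,x.min(),x.max())
D=lambda p:(np.array(p)-(0,300))/1.5+(190,100)
dk=plane(c,[D([147,455]),D([256,455]),D([256,551]),D([150,551])],.058,o);print("dock top",dk.round(4),dk.mean(0));f=dk[1]-dk[0];print(np.degrees(np.arctan2(f[1],f[0])))
E
```

```text
Traceback (most recent call last):
ValueError: attempt to get argmax of an empty sequence
```

```bash
cat > m.py <<'E'
from h import *
o,c,t,s=pickle.load(open("s6.pkl","rb"));o0,d=pickle.load(open("s0.pkl","rb"));T=pose(o)
def dark(im,x,y,w,h):
    hsv=cv2.cvtColor(im[y:y+h,x:x+w],cv2.COLOR_RGB2HSV);k=cv2.inRange(hsv,(0,0,0),(180,130,110))
    n,L,st,ce=cv2.connectedComponentsWithStats(k);i=1+np.argmax(st[1:,4]);print(st[i],ce[i]+[x,y]);return ce[i]+[x,y]
w=dark(c["img"],306,260,36,28);tp=dark(d["top"]["img"],492,252,13,14);sd=dark(d["side"]["img"],428,304,16,12)
r=[]
for cc,uv,oo in((c,w,o),(d["top"],tp,None),(d["side"],sd,None)):
    C,q=ray(cc,uv,oo);r.append((C,q[0]))
X,e=tri(r);print("cap",X,e,"tool",(X-T[:3,3])@T[:3,:3])
X,e=tri(r[:1]+r[2:]);print("cap w+s",X,e)
P=plane(c,[w],.163,o)[0];print("cap @.163",P,(P-T[:3,3])@T[:3,:3])
hsv=cv2.cvtColor(c["img"],cv2.COLOR_RGB2HSV);m=cv2.inRange(hsv,(100,120,60),(125,255,255))
for y in(235,245,255,265,275,285):
    x=np.flatnonzero(m[y,290:360])+290
    if len(x):print(y,x.min(),x.max())
D=lambda p:(np.array(p)-(0,300))/1.5+(190,100)
dk=plane(c,[D([147,455]),D([256,455]),D([256,551]),D([150,551])],.058,o);print("dock top",dk.round(4),dk.mean(0));f=dk[1]-dk[0];print(np.degrees(np.arctan2(f[1],f[0])))
E
python3 m.py
```

```text
[  5   4  25  24 463] [322.89632829 275.61771058]
[ 4  4  9  8 55] [500.07272727 259.34545455]
[ 3  2 11  9 82] [435.74390244 310.08536585]
cap [ 0.47913428 -0.34145999  0.16387287] [0.00048072382946657617, 0.0008976003156129341, 0.0010743814537345628] tool [-0.02521937 -0.00306602  0.11212574]
cap w+s [ 0.47970046 -0.34154751  0.16364683] [0.0006728344064808906, 0.0006728344064810019]
cap @.163 [ 0.47922007 -0.341311    0.163     ] [-0.0250749  -0.00297447  0.11299878]
235 308 339
245 306 340
255 304 342
265 303 344
275 303 344
285 304 343
dock top [[ 0.4411 -0.3065  0.058 ]
 [ 0.5158 -0.3035  0.058 ]
 [ 0.5207 -0.3738  0.058 ]
 [ 0.4439 -0.3769  0.058 ]] [ 0.48035971 -0.34016906  0.058     ]
2.3292180256199346
```

```bash
python3 -m pendant '[[[-0.012,-0.003,0.005,0,0,0,1],[-0.013,0,0.02,0,0,0,1],[0,0,0.038,0,0,0,1],[0,0,0.040,0,0,0,1],[0,0,0.040,0,0,0,1]]]' && python3 -m pendant '[[[0,0,0,0,0,0,1],[0,0,0,0,0,0,1],[0,0,0,0,0,0,0],[0,0,0,0,0,0,0],[0,0,0,0,0,0,0]]]' 45
```

```text
time: 21.95
position: [0.4784, -0.3425, 0.1301]
tool_rot: [0.693, 0.721, 0.0, -0.001]
ft_force: [1.1, 0.6, -0.0]
grip_width: 0.0868
grip_force: 0.0
time: 22.58
position: [0.4793, -0.342, 0.1338]
tool_rot: [0.693, 0.721, 0.0, 0.0]
ft_force: [0.4, 0.3, -0.0]
grip_width: 0.0647
grip_force: 0.0
```

```bash
python3 -m pendant '[[[0,0,0,0,0,0,0],[0,0,0,0,0,0,0],[0,0,0,0,0,0,0],[0,0,0,0,0,0,0],[0,0,0,0,0,0,0]]]' 45
```

```text
time: 23.2
position: [0.4791, -0.3417, 0.1327]
tool_rot: [0.693, 0.721, 0.0, -0.0]
ft_force: [0.2, -0.3, 0.4]
grip_width: 0.0337
grip_force: 44.9
```

```bash
python3 -m pendant '[[[0,0,-0.010,0,0,0,0],[0,0,-0.025,0,0,0,0],[0,0,-0.035,0,0,0,0],[0,0,-0.045,0,0,0,0],[0,0,-0.045,0,0,0,0]]]' && python3 - <<'E'
from h import *
from ff import F,R,fx,fy,fz
o,c,t,s=pickle.load(open("s6.pkl","rb"));o0,d=pickle.load(open("s0.pkl","rb"))
def ring(im,x,y,w,h):
    p=im[y:y+h,x:x+w].astype(int);m=((p[:,:,2]-p[:,:,0])>40).astype(np.uint8)
    n,L,st,ce=cv2.connectedComponentsWithStats(m)
    i=1+np.argmax(st[1:,4]);b=st[i];print(b);return np.array([x+b[0]+(b[2]-1)/2,y+b[1]+(b[3]-1)/2])
rs=ring(s["img"],325,228,32,26);rt=ring(t["img"],340,220,26,20);print(rs,rt)
C,q=ray(s,rs);C2,q2=ray(t,rt);X,e=tri([(C,q[0]),(C2,q2[0])]);v=X-F;print("spot",X,e,[v@fx,v@fy,v@fz])
S=F-.008*fx+.012*fy;print("nominal",S)
plan(R,.5*(S+X)+fz*.185,15)
E
```

```text
time: 23.82
position: [0.4785, -0.3415, 0.2943]
tool_rot: [0.693, 0.721, 0.0, -0.001]
ft_force: [0.6, -0.8, -2.2]
grip_width: 0.0335
grip_force: 44.9
[11  8 10  8 39]
[ 8  5 10  9 36]
[340.5 239.5] [352.5 229. ]
spot [ 0.55774707 -0.00130157  0.05244641] [0.0014319945203776908, 0.0014319945203775486] [np.float64(-0.0059102483638701344), np.float64(0.013065933645638064), np.float64(0.0004928922017120725)]
nominal [ 0.55565239 -0.00187107  0.05142945]
[0.0233, 0.0031, 0.0043, -1.0, -0.15, 1.09]
[0.0234, 0.0025, 0.0043, -1.0, -0.15, 1.09]
[0.0235, 0.002, 0.0042, -1.0, -0.15, 1.09]
[0.0235, 0.0015, 0.0042, -1.0, -0.15, 1.09]
[0.0235, 0.001, 0.0042, -1.0, -0.15, 1.09]
[0.0236, 0.0005, 0.0041, -1.0, -0.15, 1.09]
[0.0236, -0.0001, 0.0041, -1.0, -0.15, 1.09]
[0.0236, -0.0006, 0.004, -1.0, -0.15, 1.09]
[0.0235, -0.0011, 0.0039, -1.0, -0.15, 1.09]
[0.0235, -0.0016, 0.0038, -1.0, -0.15, 1.09]
[0.0235, -0.0021, 0.0038, -1.0, -0.15, 1.09]
[0.0235, -0.0027, 0.0037, -1.0, -0.15, 1.09]
[0.0234, -0.0032, 0.0035, -1.0, -0.15, 1.09]
[0.0234, -0.0036, 0.0034, -1.0, -0.15, 1.09]
[0.0234, -0.0042, 0.0033, -1.0, -0.15, 1.09]
```

```bash
python3 -m pendant '[[[0.035,0.004,0.006,-1.5,-0.2,1.6,0],[0.035,0.003,0.006,-1.5,-0.2,1.6,0],[0.035,0.002,0.006,-1.5,-0.2,1.6,0],[0.035,0.002,0.006,-1.5,-0.2,1.6,0],[0.035,0.001,0.006,-1.5,-0.2,1.6,0]]]' >/dev/null&& python3 -m pendant '[[[0.035,-0.001,0.006,-1.5,-0.2,1.6,0],[0.035,-0.002,0.006,-1.5,-0.2,1.6,0],[0.035,-0.003,0.006,-1.5,-0.2,1.7,0],[0.035,-0.004,0.005,-1.5,-0.2,1.7,0],[0.036,-0.005,0.005,-1.5,-0.2,1.7,0]]]' && python3 -m pendant '[[[0,0,0,0,0,0,0],[0,0,0,0,0,0,0],[0,0,0,0,0,0,0],[0,0,0,0,0,0,0],[0,0,0,0,0,0,0]]]' >/dev/null; python3 ff.py
```

```text
time: 25.08
position: [0.513, 0.0092, 0.2316]
tool_rot: [0.782, 0.609, 0.082, 0.102]
ft_force: [-1.2, -0.2, -1.0]
grip_width: 0.0336
grip_force: 44.9
face xyz(mm) [ -2.93  10.67 185.07] rot err deg (tool) [ 0.07 -0.26 -0.01]
F face [ 0.23  0.27 -1.78] grip 0.0339 vel 0.006 q6 [-0.2   0.31  1.9  -0.01  0.67  0.06]
```

```bash
python3 -m pendant '[[[0.001,-0.002,0.015,0,-0.3,0,0],[0.001,-0.002,0.020,0,0,0,0],[0,0,0.015,0,0,0,0],[0,0,0.005,0,0,0,0],[0,0,0,0,0,0,0]]]' >/dev/null; python3 ff.py
python3 - <<'E'
from h import *
from rig import camera,get_obs
o=get_obs();s=camera("side");w=camera("wrist");t=camera("top");pickle.dump((o,s,w,t),open("s7.pkl","wb"))
T=pose(o);tip=T[:3,3]+T[:3,2]*.1197;print("tip px side",proj(s,tip),"top",proj(t,tip),"wrist",proj(w,tip,o))
a=cv2.resize(s["img"][180:270,290:410],(400,300),interpolation=cv2.INTER_CUBIC);b=cv2.resize(w["img"],(400,300))
cv2.imwrite("pics/c7.png",np.hstack([a,b])[:,:,::-1])
E
```

```text
face xyz(mm) [ -7.08  13.21 129.82] rot err deg (tool) [0.04 0.03 0.04]
F face [-0.78 -0.73 -2.09] grip 0.0339 vel 0.017 q6 [-0.19  0.42  1.93 -0.03  0.53  0.08]
tip px side [[338.66126661 236.97661387]] top [[352.61358991 229.53738745]] wrist [[327.50176168 241.93275479]]
```

View pics/c7.png

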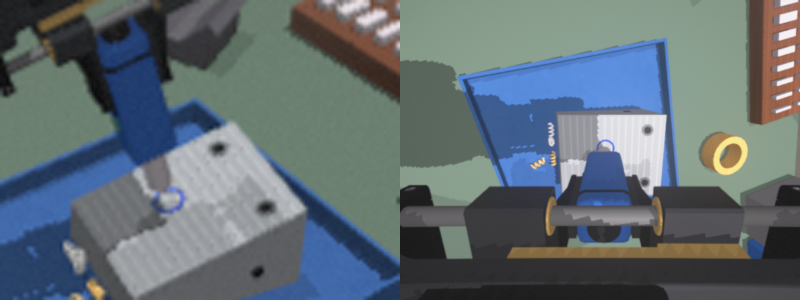

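The side crop shows the tip just above the ring, which is at about (170,200) there, and the probe square to the face. The chips are in the tray. I'll lower gently and watch the force.

```bash
cat > av.py <<'E'
from ff import *
from rig import camera
f=[]
for i in range(6):
    o=get_obs();f.append(o["ft_force"]@fz);camera("top")
v=pose(o)[:3,3]-F
print("x,y,z",np.round([1e3*v@fx,1e3*v@fy,1e3*v@fz],2),"Fz",np.mean(f).round(2),np.round(f,1))
E
python3 av.py; python3 -m pendant '[[[0,0,0.004,0,0,0,0],[0,0,0.003,0,0,0,0],[0,0,0,0,0,0,0],[0,0,0,0,0,0,0],[0,0,0,0,0,0,0]]]' >/dev/null; python3 av.py;  python3 -m pendant '[[[0,0,0.001,0,0,0,0],[0,0,0.001,0,0,0,0],[0,0,0,0,0,0,0],[0,0,0,0,0,0,0],[0,0,0,0,0,0,0]]]' >/dev/null; python3 av.py
```

```text
x,y,z [ -6.97  13.39 130.41] Fz -2.24 [-3.  -1.9 -2.5 -1.9 -2.5 -1.6]
x,y,z [ -7.11  13.35 123.12] Fz -1.71 [-1.9 -1.4 -2.6 -1.3 -1.6 -1.5]
x,y,z [ -7.14  13.35 121.08] Fz -1.73 [-1.2 -1.1 -1.9 -1.2 -2.9 -2. ]
```

```bash
python3 -m pendant '[[[0,0,0.001,0,0,0,0],[0,0,0,0,0,0,0],[0,0,0.001,0,0,0,0],[0,0,0,0,0,0,0],[0,0,0,0,0,0,0]]]' >/dev/null; python3 av.py;  python3 -m pendant '[[[0,0,0.001,0,0,0,0],[0,0,0,0,0,0,0],[0,0,0,0,0,0,0],[0,0,0,0,0,0,0],[0,0,0,0,0,0,0]]]' >/dev/null; python3 av.py
```

```text
x,y,z [ -7.12  13.35 119.07] Fz -1.9 [-1.8 -1.8 -2.  -2.1 -1.1 -2.5]
x,y,z [ -7.06  13.34 118.1 ] Fz 0.38 [ 0.6  0.1  0.7  0.9 -0.1  0.1]
```

```bash
python3 -m pendant '[[[0,0,0.001,0,0,0,0],[0,0,0.001,0,0,0,0],[0,0,0.001,0,0,0,0],[0,0,0.001,0,0,0,0],[0,0,0,0,0,0,0]]]' >/dev/null; python3 -m pendant '[[[0,0,0,0,0,0,0],[0,0,0,0,0,0,0],[0,0,0,0,0,0,0],[0,0,0,0,0,0,0],[0,0,0,0,0,0,0]]]' >/dev/null; python3 av.py; python3 ff.py
```

```text
x,y,z [ -7.07  13.35 114.08] Fz 3.32 [2.9 3.  2.9 3.4 4.1 3.7]
face xyz(mm) [ -7.06  13.34 114.07] rot err deg (tool) [0.08 0.02 0.05]
F face [0.13 0.3  3.54] grip 0.0335 vel 0.001 q6 [-0.19  0.45  1.93 -0.03  0.49  0.08]
```

```bash
python3 -m pendant '[[[0,0,0.001,0,0,0,0],[0,0,0,0,0,0,0],[0,0,0,0,0,0,0],[0,0,0,0,0,0,0],[0,0,0,0,0,0,0]]]' >/dev/null; python3 av.py; python3 ff.py
python3 - <<'E'
from h import *
o,c,t,s=pickle.load(open("s6.pkl","rb"));x,y=348,240
im=s["img"][245:290,340:380]
hs=cv2.cvtColor(im,cv2.COLOR_RGB2HSV)
for n,m in(("white",cv2.inRange(im,(150,150,150),(255,255,255))),("gold",cv2.inRange(hs,(12,70,110),(32,255,255)))):
    print(n,cv2.connectedComponentsWithStats(m)[2][1:].tolist())
o,s7,w,t7=pickle.load(open("s7.pkl","rb"));im=w["img"][190:275,215:255]
hs=cv2.cvtColor(im,cv2.COLOR_RGB2HSV)
for n,m in(("white",cv2.inRange(hs,(0,0,165),(180,45,255))),("gold",cv2.inRange(hs,(12,70,110),(32,255,255)))):
    print("wrist",n,cv2.connectedComponentsWithStats(cv2.dilate(m,np.ones((3,3))))[2][1:].tolist())
E
```

```text
x,y,z [ -7.08  13.33 113.08] Fz 4.04 [4.  3.3 3.2 4.5 4.8 4.5]
face xyz(mm) [ -7.08  13.34 113.08] rot err deg (tool) [0.07 0.02 0.05]
F face [-0.51  0.46  4.3 ] grip 0.0339 vel 0.002 q6 [-0.19  0.46  1.93 -0.03  0.49  0.08]
white [[0, 0, 38, 19, 381]]
gold []
wrist white [[21, 5, 13, 40, 408], [5, 60, 13, 11, 77], [24, 62, 3, 3, 9], [0, 68, 2, 3, 6], [1, 69, 17, 12, 69], [0, 73, 2, 3, 6], [26, 73, 3, 3, 9], [31, 73, 3, 3, 9]]
wrist gold [[25, 51, 11, 25, 213], [0, 61, 17, 20, 188]]
```

The force change is about 6 N and the plunger is about 5 mm in. The two gold chips and the two white ones, lying end to end, are in the tray. I'm handing in.

```bash
python3 -c "
from rig import hand_in
print(hand_in())"
```

```text
the job is handed in; nothing more can be done
None
```

The job is handed in: the four chips are in the tray, the scraper is back upright on the bench, and the probe is held square to the face inside the blue ring at about 6 N with its tip about 5 mm in.

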